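Click a punch die into the binding punch

ROBOT

A 6-joint arm with a two-finger parallel gripper is mounted at the origin on the work surface. World frame = base frame: x ahead of the robot, y to its left, z up, the work surface at z = 0. Lengths are in m, angles in degrees, forces in N, time in s.
With the tool pointing down it reaches from about 0.3 to 0.75 m from the base axis. Payload 8.5 kg.
Tool frame: the origin (TCP) lies midway between the tips of the shut fingers; the grasp point (between the pads) lies 19 mm behind it; z points along the fingers, y is the direction in which the jaws open and shut (so a half turn about z gives the same grasp; the last joint's range is limited). The gripper opens to 85 mm and grips with 20 to 120 N. Pads are 22 mm wide; open, the fingers measure 114 mm over their backs; the gripper's body (76 mm by 85 mm) begins 54 mm behind the grasp point. The pads swing forward as they close: fully open they stand 13 mm farther back than shut.
Start: joints at [51.205, 21.807, 74.336, -0, 83.858, -12.336], TCP at [0.245, 0.492, 0.21] pointing down, gripper open.
Joint ranges: [-178.18, 178.18], [-50.72, 133.34], [12.68, 142.11], [-81.47, 261.47], [9.98, 163.14], [-165.26, 165.26]. Speed limits (degrees/s): [136.94, 136.94, 180, 180, 180, 180].

INTERFACE

Orientations are given as a 3x3 rotation matrix whose columns are the frame's x, y, z axes.
In Python, from rig import env, eyes, close_job gives the robot as it stands.
- The arm moves only by the tool jog_arm, never from a script. Its argument "deltas" is one flat list of numbers, 7 for each row, row after row: the shift along the tool's x, y, z in units of 0.75 m (1.0 is 0.75 m), then the turn, a rotation vector about the tool's x, y, z in units of 180 degrees (1.0 is 180 degrees), then the gripper command: -1 is fully open, 1 is shut, values between are in proportion. In form: [dx, dy, dz, ax, ay, az, fingers, dx, dy, dz, ax, ay, az, fingers, ...]. A call has 1 to 12 rows; each row is the pose to reach, as a shift and turn from the pose commanded when the call began, along the tool's axes at that moment, turning the shorter way round; what a row does not reach only later rows make up. A row lasts 1/12 s, in which the tool goes at most 41.7 mm and 7.16 degrees, less where a joint would pass 70% of its speed; a pose out of reach is approached as far as the arm can. A call with a number of a shift or a turn outside -1 to 1 is refused whole. A call with a gripper value outside its range is refused whole. The fingers move at their own pace and stop on an object; "grip_force" is the grip in N (left out, the last holds). Time passes only in rows, so rows that repeat a pose let the fingers close. It gives the time, the measured TCP pose, the force and the opening at its end, in the units of the state.
- env.observe(): the state, without advancing time (a new reading comes with each control period).
- eyes.get_image(name): name is "scene" or "top" or "wrist"; returns the picture (400x640x3 uint8, red, green, blue); there is no depth.
- eyes.camera_params(name): a dict with "intrinsics" (3x3 intrinsics, pixels), "R" (3x3) and "t" (3): a world point X has camera coordinates R X + t; the wrist camera has in their place "mount" (4x4, takes a point from camera to tool coordinates, whose origin is the TCP and whose axes are the flange's). Camera axes: x right, y down, z forward; pixel columns grow to the right and rows downward; lengths in m; the calibration is good to about 2 mm. A picture is of the moment at which its call begins: read the wrist's pose just before it. camera_params takes no time and is no camera call.
- close_job(): hands the job in, once; it reports no verdict.
The state is a dict: "time_s": time; "q": joint angles; "qvel": joint speeds; "joint_efforts": joint torques, N m; "position": TCP position; "tool_rot": TCP orientation; "ft_force": force on the tool from outside, world axes, zero at the start; "wrist_torque": the same for the moment, N m; "grip_width": finger opening in m.
Only numpy, scipy, OpenCV 4.12 (cv2) and the standard library are available. Lean on these libraries where they do the work, as an engineer would, in place of code of your own. Each camera call takes 0.05 s, during which the arm holds its last target.

TASK

Pick up the long punch die by its handle tab, set it flat in the open loading bay of the binding punch, and slide it along under the guide lips against the spring plunger until the sprung pawl clicks in behind it and keeps it there. Push gently and stop once it has clicked: do not ram it against the end stop. Then let go; leave the short die and the other things on the bench where they are.

Things in the scene. Friction and masses are not known exactly. Their poses are not given: they have to be found in the camera images.
- long_die: The long punch die, loose, standing on its flange, handle up. Steel, inverted-T section: flange 40 wide (x) x 120 long (y) x 8 mm high; on it a dark body 24 x 120 mm, its top 22 mm above the underside; on that, in the middle, an aluminium handle tab. 0.3 to 0.5 kg. Same both ways round. Origin: centre of the underside; z up.
- long_handle (a point): Middle of the long die's handle tab, 38 mm above the die's underside. The tab is 36 mm wide (die's x), 12 mm thick (die's y) and 32 mm tall, its foot on the dark part; pinch it from above across its thickness, fingers closing along the die's y.
- short_die: The short punch die, same section and handle tab but only 76 mm long; not wanted. It lies beside the long one, 100 to 200 mm away; either may be the nearer to the robot. Origin: centre of the underside; y along its length.
- punch: The binding punch, fixed. Grey base 190 (x) x 520 mm (y = -150 to 370), top 40 mm above the bench; on it a white head 130 mm tall at y = 240 to 360. Origin on the bench under the guide's centre line; its +y is the way a die is pushed, from the open bay to the head. Pawl, plunger and end stop sit on one carriage, set earlier anywhere within 44 mm along y; the setting stays and is not measured.
- bay (a point): Floor of the open loading bay, on the centre line, 78 mm before the punch's origin (y = -78), 40 mm above the bench: set the long die's origin here, its y along the punch's y. Bay: 56 mm wide between 10.5 mm high walls, y = -145 to -45; it narrows to a channel 43 mm wide from y = -5 on. The floor is level all along.
- lips (a point): Floor of the channel (40 mm above the bench) below the near end of the two guide lips, on the centre line at y = 76. They run to y = 135 over the flange: underside 10.5 mm, top 15.5 mm above the floor, near ends raised as a lead-in, 29 mm gap between them for the die's body. The handle passes above them.
- catch (a point): Floor point at y = 106: middle of the range (y = 84 to 128, by the carriage's setting) where the long die's origin is when the pawl catches it. The spring plunger meets the die 12 mm before the catch (2 to 6 N); the push takes up to about 14 N in all. 2.5 mm after the catch comes the end stop, a dark block faced with hard rubber, 22 mm high: +12 N per mm. Over 32 N between die and punch is ramming.
- pawl (a joint): Angle of the sprung steel pawl, a 39 mm arm on an upright pin at the channel's +x side (of the punch), pointing to +y and inwards. 0: at rest, tip 11 mm into the channel. About 0.2 to 0.3 rad: held aside by the flank of a passing die. It snaps back to 0 once the die's tail has passed, and blocks its return.
- mug: White mug, 80 mm across, 95 mm tall, standing on the far side of the bench. Origin: centre of the underside. Leave it.
- glue: White closed bottle, 56 mm across, 150 mm tall, standing on the far side of the bench. Origin: centre of the underside. Leave it.
- pad: Paper pad, 148 x 105 x 20 mm, lying on the far side of the bench. Origin: centre of the underside. Leave it.

How it is judged:
By the outcome, as a careful person would: the job done as asked, in the order asked, and still so for the second after the job is handed in, with the robot touching nothing.
It also fails if it takes over 67 s, if anything falls off the work surface, if the arm or the gripper's body presses on something with over 40 N, if the wrist force passes 120 N, or if a joint passes its speed limit or range.

## Working session

There is one attempt and no reset: what is moved stays moved. The work goes in short steps, Python scripts to look and compute and a tool call to move; the robot and the scene stay as the last step left them, time stands still between calls to the robot, and variables do not carry over. Pictures are saved under pics/ and viewed, and the job is handed in when it is done.

Besides the shell and the picture viewer there is one more tool, called after "Emit:" by a JSON object that holds its "fn" and its "kwargs". jog_arm: Moves the arm, as the interface text tells. Its arguments: {"type":"object","properties":{"deltas":{"type":"array"},"grip_force":{"type":"number"}},"required":["deltas"]}

```bash
mkdir -p pics; ls
python3 - <<'E'
from rig import env,eyes
import cv2,numpy as np
np.set_printoptions(precision=4,suppress=True)
s=env.observe(); print(s)
for n in ("scene","top","wrist"):
    im=eyes.get_image(n); cv2.imwrite(f"pics/{n}0.png",im[:,:,::-1]); print(n,eyes.camera_params(n))
E
```

```text
pics
{'time_s': 0.0, 'q': array([ 51.2046,  21.8397,  74.3865,  -0.    ,  83.858 , -12.3355]), 'qvel': array([-0.0876,  0.0018,  0.0399, -0.0537,  0.0486,  0.0323]), 'joint_efforts': array([  0.0015, -44.8463, -23.1281,  -0.0001,   0.0048,  -0.    ]), 'position': array([0.2448, 0.4921, 0.2092]), 'tool_rot': array([[-0.8952,  0.4456, -0.0009],
       [ 0.4456,  0.8952, -0.0011],
       [ 0.0003, -0.0014, -1.    ]]), 'ft_force': array([ 0.9613,  0.7308, -0.0284]), 'wrist_torque': array([-0.0414,  0.0039, -0.0277]), 'grip_width': 0.08534276151193217}
scene {'intrinsics': array([[452.3383,   0.    , 312.961 ],
       [  0.    , 452.3383, 192.2632],
       [  0.    ,   0.    ,   1.    ]]), 'R': array([[ 0.5062,  0.8623,  0.0168],
       [ 0.4975, -0.276 , -0.8224],
       [-0.7045,  0.4246, -0.5687]]), 't': array([-0.2821, -0.2559,  1.3722])}
top {'intrinsics': array([[514.1733,   0.    , 326.9631],
       [  0.    , 514.1733, 190.4141],
       [  0.    ,   0.    ,   1.    ]]), 'R': array([[ 0.0149, -0.9999, -0.006 ],
       [-0.9981, -0.0145, -0.0594],
       [ 0.0593,  0.0069, -0.9982]]), 't': array([-0.0431,  0.6174,  0.9806])}
wrist {'intrinsics': array([[333.8075,   0.    , 324.699 ],
       [  0.    , 333.8075, 200.4493],
       [  0.    ,   0.    ,   1.    ]]), 'mount': array([[ 0.0008, -0.9537, -0.3009,  0.0769],
       [ 1.    ,  0.0008,  0.0004, -0.0005],
       [-0.0001, -0.3009,  0.9537, -0.1642],
       [ 0.    ,  0.    ,  0.    ,  1.    ]])}
```

View pics/scene0.png

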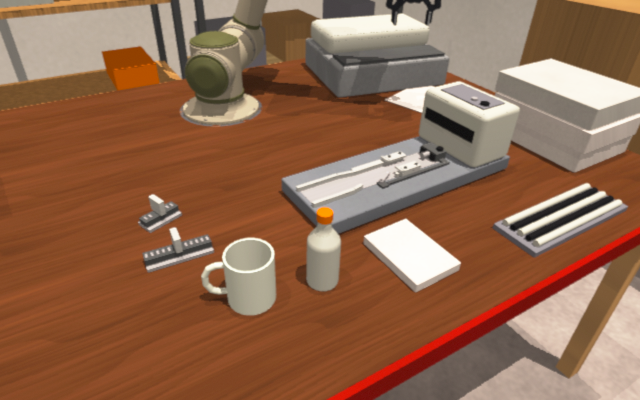

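View pics/top0.png

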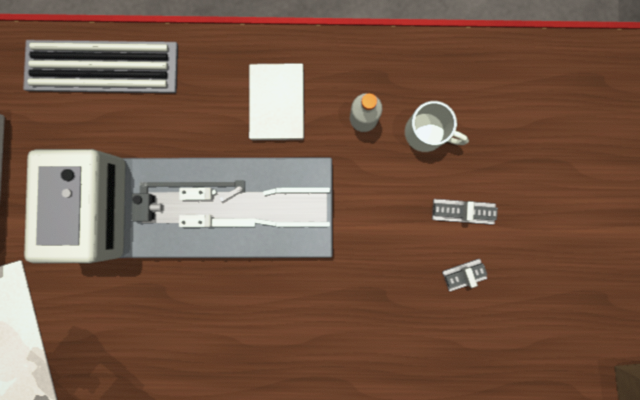

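View pics/wrist0.png

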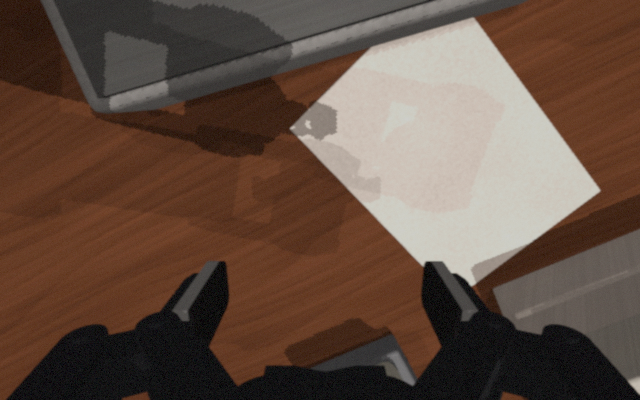

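The top view shows the long die near px (465,212), the short die near (466,275), and the punch's bay at the right end of the punch, about x 240–330 and y 190–225. The head is on the left, so the punch's +y points roughly along world +y. I'll enlarge these areas.

Run:
```python
import cv2
im=cv2.imread("pics/top0.png")
cv2.imwrite("pics/t_die.png",cv2.resize(im[185:305,420:510],None,fx=6,fy=5,interpolation=cv2.INTER_CUBIC)[:600])
a=im[140:270,115:345]; cv2.imwrite("pics/t_punch.png",cv2.resize(a,None,fx=3.4,fy=3.4,interpolation=cv2.INTER_CUBIC))
a=im[190:235,420:510]; cv2.imwrite("pics/t_long.png",cv2.resize(a,None,fx=8,fy=8,interpolation=cv2.INTER_CUBIC))
```

```text
(no output)
```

View pics/t_long.png

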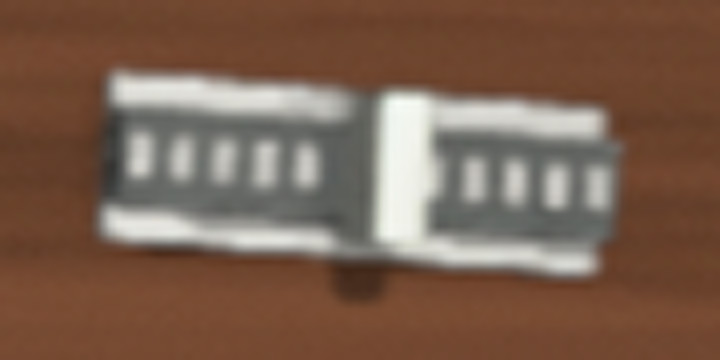

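View pics/t_punch.png

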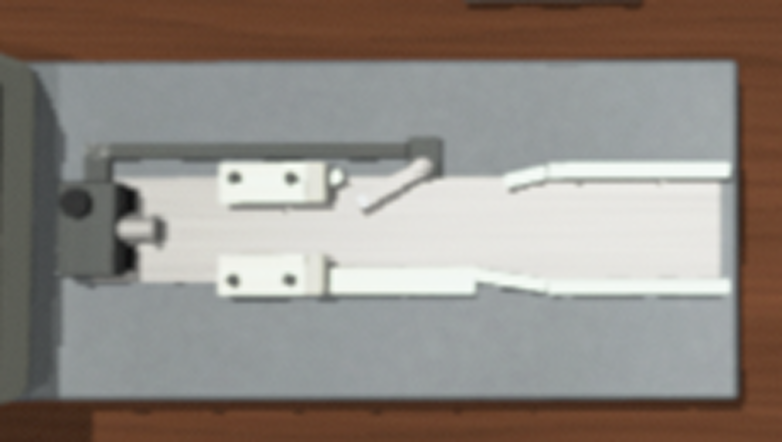

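```bash
cat > h.py <<'E'
import numpy as np,cv2
from scipy.spatial.transform import Rotation as Ro
np.set_printoptions(precision=4,suppress=True)
from rig import env,eyes
def ray(p,u,v,z,R,t,K):
    d=np.linalg.inv(K)@np.array([u,v,1.]); C=-R.T@t; w=R.T@d
    return C+w*(z-C[2])/w[2]
def px(name,u,v,z,state=None):
    c=eyes.camera_params(name);K=c["intrinsics"]
    if name=="wrist":
        M=c["mount"];Rt=np.array(state["tool_rot"]);p=np.array(state["position"])
        Rc=Rt@M[:3,:3];C=Rt@M[:3,3]+p
        R=Rc.T;t=-R@C
    else: R,t=c["R"],c["t"]
    return ray(None,u,v,z,R,t,K)
def proj(name,X,state=None):
    c=eyes.camera_params(name);K=c["intrinsics"]
    if name=="wrist":
        M=c["mount"];Rt=np.array(state["tool_rot"]);p=np.array(state["position"])
        Rc=Rt@M[:3,:3];C=Rt@M[:3,3]+p;R=Rc.T;t=-R@C
    else: R,t=c["R"],c["t"]
    x=K@(R@np.array(X)+t);return x[:2]/x[2]
def crop(u,v,f,u0,v0): return (u+.5)/f-.5+u0,(v+.5)/f-.5+v0
def deltas(target,Rt,s=None):
    "tool-frame shift (units .75) and rotvec (units 180deg)"
    s=s or env.observe();R=np.array(s["tool_rot"]);p=np.array(s["position"])
    return R.T@(np.array(target)-p)/.75, Ro.from_matrix(R.T@Rt).as_rotvec()/np.pi
E
python3 - <<'E'
from h import *
L=[px("top",*crop(u,v,8,420,190),z) for u,v,z in [(110,72,.008),(606,108,.008),(598,276,.008),(100,240,.008)]]
L=np.array(L);print(L);print(L.mean(0),"lens",[np.linalg.norm(L[i]-L[(i+1)%4]) for i in range(4)])
d=(L[0]+L[3]-L[1]-L[2])[:2];print("ang of +y",np.degrees(np.arctan2(d[1],d[0])))
d=(L[0]-L[3]+L[1]-L[2])[:2];print("ang of +x",np.degrees(np.arctan2(d[1],d[0])))
print("tab",px("top",*crop(405,168,8,420,190),.054))
P=np.array([px("top",*crop(u,v,3.4,115,140),.04) for u,v in [(62,62),(737,62),(738,400),(62,400)]]);print(P)
for i,j in[(1,2),(0,1),(3,2)]:print(np.linalg.norm(P[i]-P[j]), np.degrees(np.arctan2(*(P[i]-P[j])[[1,0]])))
for u,v,z in [(728,178,.0505),(728,280,.0505),(550,178,.0505),(550,280,.0505),(219,230,.0555),(329,230,.0555),(372,208,.05),(428,162,.05)]: print(u,v,px("top",*crop(u,v,3.4,115,140),z))
E
```

```text
[[ 0.6056 -0.2424  0.008 ]
 [ 0.5986 -0.3635  0.008 ]
 [ 0.5576 -0.3614  0.008 ]
 [ 0.5645 -0.2401  0.008 ]]
[ 0.5816 -0.3019  0.008 ] lens [np.float64(0.12132280257050576), np.float64(0.04107553047442953), np.float64(0.12151694447388342), np.float64(0.04116120453201032)]
ang of +y 86.69312144825693
ang of +x -3.1131594240497735
tab [ 0.5821 -0.302   0.054 ]
[[ 0.6736  0.3377  0.04  ]
 [ 0.6789 -0.0417  0.04  ]
 [ 0.4905 -0.045   0.04  ]
 [ 0.4848  0.3307  0.04  ]]
0.1884737271636037 0.990207800439648
0.3795019627962598 90.80879436623405
0.3757147658313402 90.87510770138164
728 178 [ 0.6131 -0.0377  0.0505]
728 280 [ 0.5568 -0.0385  0.0505]
550 178 [0.6117 0.0608 0.0505]
550 280 [0.5554 0.0596 0.0505]
219 230 [0.5801 0.2417 0.0555]
329 230 [0.581  0.1812 0.0555]
372 208 [0.5937 0.159  0.05  ]
428 162 [0.6196 0.1286 0.05  ]
```

Measured from the top view:

| Item | Result | Check |
|---|---|---|
| Long die | (0.582, -0.302), yaw -3.2° | size 121 x 41 mm, as expected |
| Punch origin | about (0.5825, 0.1066), yaw +0.85° | base 188 mm wide, bay 56 mm wide, lips at the right y |

Next I go above the die in two halves.

Emit:
{"fn": "jog_arm", "kwargs": {"deltas": [-0.437, -0.3735, 0.0067, 0, 0, -0.0643, -1, -0.437, -0.3735, 0.0067, 0, 0, -0.0643, -1, -0.437, -0.3735, 0.0067, 0, 0, -0.0643, -1, -0.437, -0.3735, 0.0067, 0, 0, -0.0643, -1, -0.437, -0.3735, 0.0067, 0, 0, -0.0643, -1, -0.437, -0.3735, 0.0067, 0, 0, -0.0643, -1, -0.437, -0.3735, 0.0067, 0, 0, -0.0643, -1, -0.437, -0.3735, 0.0067, 0, 0, -0.0643, -1, -0.437, -0.3735, 0.0067, 0, 0, -0.0643, -1, -0.437, -0.3735, 0.0067, 0, 0, -0.0643, -1, -0.437, -0.3735, 0.0067, 0, 0, -0.0643, -1, -0.437, -0.3735, 0.0067, 0, 0, -0.0643, -1], "grip_force": 40}}

```text
time_s: 1.15
position: [0.4149, 0.0925, 0.2045]
tool_rot: [[-0.965, 0.261, -0.0], [0.261, 0.965, -0.001], [0.0, -0.001, -1.0]]
ft_force: [-0.3, 0.5, -0.2]
grip_width: 0.0855
```

Emit:
{"fn": "jog_arm", "kwargs": {"deltas": [-0.353, -0.454, 0.0067, 0, 0, -0.0643, -1, -0.353, -0.454, 0.0067, 0, 0, -0.0643, -1, -0.353, -0.454, 0.0067, 0, 0, -0.0643, -1, -0.353, -0.454, 0.0067, 0, 0, -0.0643, -1, -0.353, -0.454, 0.0067, 0, 0, -0.0643, -1, -0.353, -0.454, 0.0067, 0, 0, -0.0643, -1, -0.353, -0.454, 0.0067, 0, 0, -0.0643, -1, -0.353, -0.454, 0.0067, 0, 0, -0.0643, -1, -0.353, -0.454, 0.0067, 0, 0, -0.0643, -1, -0.353, -0.454, 0.0067, 0, 0, -0.0643, -1, -0.353, -0.454, 0.0067, 0, 0, -0.0643, -1, -0.353, -0.454, 0.0067, 0, 0, -0.0643, -1]}}

```text
time_s: 2.15
position: [0.5828, -0.3045, 0.1978]
tool_rot: [[-0.998, 0.06, -0.001], [0.06, 0.998, 0.0], [0.001, 0.0, -1.0]]
ft_force: [0.1, 0.1, 0.4]
grip_width: 0.0852
```

Run:
```python
from h import *
s=env.observe(); print(s["position"],s["tool_rot"],s["q"])
im=eyes.get_image("wrist"); cv2.imwrite("pics/w1.png",im[:,:,::-1]); print(env.observe()["position"])
```

```text
[ 0.5828 -0.3045  0.1978] [[-0.9982  0.0605 -0.0013]
 [ 0.0605  0.9982  0.0005]
 [ 0.0013  0.0004 -1.    ]] [ -37.8685   33.4554   56.2771   -0.0219   90.3413 -124.4006]
[ 0.5824 -0.3022  0.1983]
```

View pics/w1.png

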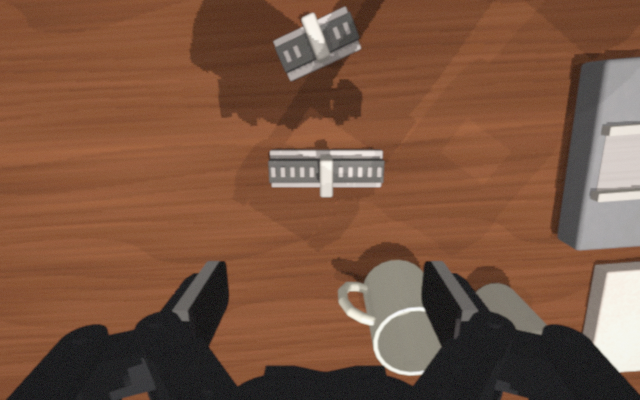

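Run:
```python
import cv2
im=cv2.imread("pics/w1.png")
cv2.imwrite("pics/w1c.png",cv2.resize(im[140:205,260:393],None,fx=6,fy=6,interpolation=cv2.INTER_CUBIC))
```

```text
(no output)
```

View pics/w1c.png

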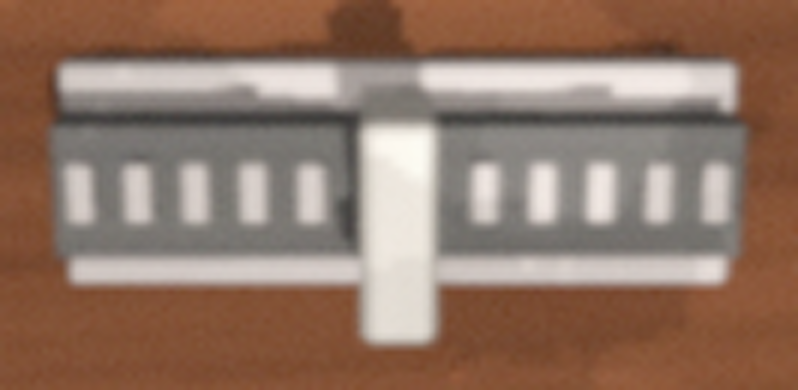

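Run:
```python
from h import *
s=env.observe()
s["position"]=[.5828,-.3045,.1978]; s["tool_rot"]=np.array([[-0.9982,0.0605,-0.0013],[0.0605,0.9982,0.0005],[0.0013,0.0004,-1.]])
for pos in ([.5828,-.3045,.1978],[.5824,-.3022,.1983]):
  s["position"]=pos
  def q(l,z): return np.array([px("wrist",*crop(u,v,6,260,140),z,s) for u,v in l])
  B=q([(52,125),(747,125),(740,256),(57,256)],.022)
  T=q([(359,122),(438,122),(438,344),(360,344)],.054)
  for A in(B,T):
    print(A.mean(0),[np.linalg.norm(A[i]-A[(i+1)%4])*1e3 for i in range(4)],"yaw",np.degrees(np.arctan2(*(A[1]+A[2]-A[0]-A[3])[[1,0]])))
print(env.observe()["time_s"])
```

```text
[ 0.5813 -0.3033  0.022 ] [np.float64(119.21792094399244), np.float64(23.160427464825254), np.float64(119.52646247053565), np.float64(23.156530191547457)] yaw 86.56966090884201
[ 0.5812 -0.3035  0.054 ] [np.float64(12.270772770445303), np.float64(36.02588144725947), np.float64(12.535973134980683), np.float64(36.02390405897747)] yaw 86.56870569215359
[ 0.581 -0.301  0.022] [np.float64(119.39316769961809), np.float64(23.19447259612745), np.float64(119.70216277291898), np.float64(23.190569593975155)] yaw 86.569660908842
[ 0.581  -0.3012  0.054 ] [np.float64(12.29068386061192), np.float64(36.08433861106219), np.float64(12.556314550805617), np.float64(36.082358014184045)] yaw 86.56870569215401
2.2
```

The wrist view agrees with the top view: body 119 x 23 mm, tab 36 x 12 mm, and centre within about 1 mm at (0.5815, -0.303). Die yaw is 86.6° and the tool's is 86.7°. I'll descend with partly closed fingers.

Emit:
{"fn": "jog_arm", "kwargs": {"deltas": [0.0005, 0, 0.05, 0, 0, 0, 0, 0.0005, 0, 0.1, 0, 0, 0, 0, 0.0005, 0, 0.15, 0, 0, 0, 0, 0.0005, 0, 0.18, 0, 0, 0, 0, 0.0005, 0, 0.2, 0, 0, 0, 0, 0.0005, 0, 0.22, 0, 0, 0, 0, 0.0005, 0, 0.23, 0, 0, 0, 0, 0.0005, 0, 0.23, 0, 0, 0, 0, 0.0005, 0, 0.23, 0, 0, 0, 0]}}

```text
time_s: 2.95
position: [0.582, -0.3006, 0.028]
tool_rot: [[-0.998, 0.057, 0.0], [0.057, 0.998, -0.0], [-0.0, -0.0, -1.0]]
ft_force: [0.0, -0.2, 0.1]
grip_width: 0.0426
```

Run:
```python
from h import *
s=env.observe(); print(s["position"],s["ft_force"],s["grip_width"])
im=eyes.get_image("wrist"); cv2.imwrite("pics/w2.png",im[:,:,::-1])
```

```text
[ 0.582  -0.3006  0.028 ] [ 0.0088 -0.1727  0.0994] 0.042617090500163955
```

View pics/w2.png

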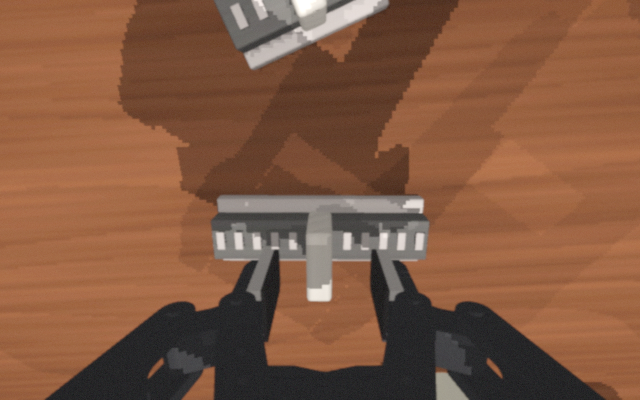

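The fingers straddle the tab, which is at px (319,250) with finger tips at (265,260) and (385,260). I'll shift about 2 mm in -y, lower slightly and close.

Emit:
{"fn": "jog_arm", "kwargs": {"deltas": [0, -0.0025, 0.002, 0, 0, 0, 0, 0, -0.0025, 0.002, 0, 0, 0, 0.5, 0, -0.0025, 0.002, 0, 0, 0, 1, 0, -0.0025, 0.002, 0, 0, 0, 1, 0, -0.0025, 0.002, 0, 0, 0, 1, 0, -0.0025, 0.002, 0, 0, 0, 1, 0, -0.0025, 0.002, 0, 0, 0, 1, 0, -0.0025, 0.002, 0, 0, 0, 1, 0, -0.0025, 0.002, 0, 0, 0, 1], "grip_force": 45}}

```text
time_s: 3.75
position: [0.5817, -0.3035, 0.0264]
tool_rot: [[-0.998, 0.058, 0.001], [0.058, 0.998, -0.001], [-0.001, -0.001, -1.0]]
ft_force: [-2.1, 1.1, 5.9]
grip_width: 0.0104
```

Emit:
{"fn": "jog_arm", "kwargs": {"deltas": [0, 0, -0.01, 0, 0, 0, 1, 0, 0, -0.03, 0, 0, 0, 1, 0, 0, -0.06, 0, 0, 0, 1, 0, 0, -0.09, 0, 0, 0, 1, 0, 0, -0.12, 0, 0, 0, 1, 0, 0, -0.14, 0, 0, 0, 1, 0, 0, -0.14, 0, 0, 0, 1, 0, 0, -0.14, 0, 0, 0, 1, 0, 0, -0.14, 0, 0, 0, 1]}}

```text
time_s: 4.5
position: [0.5809, -0.3029, 0.1289]
tool_rot: [[-0.998, 0.058, -0.003], [0.058, 0.998, 0.002], [0.003, 0.002, -1.0]]
ft_force: [0.1, -0.3, -4.6]
grip_width: 0.0099
```

Run:
```python
from h import *
s=env.observe(); print(s["position"],s["tool_rot"],s["ft_force"],s["wrist_torque"],s["grip_width"])
im=eyes.get_image("wrist"); cv2.imwrite("pics/w3.png",im[:,:,::-1])
```

```text
[ 0.5809 -0.3029  0.1289] [[-0.9983  0.0578 -0.0026]
 [ 0.0578  0.9983  0.002 ]
 [ 0.0027  0.0019 -1.    ]] [ 0.0582 -0.3245 -4.5971] [ 0.0594  0.008  -0.0381] 0.009892536182203421
```

View pics/w3.png

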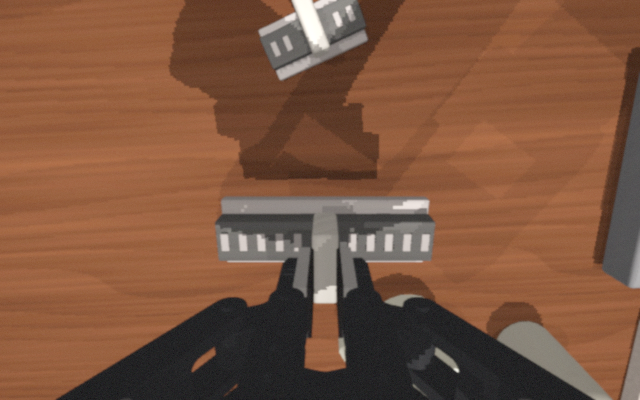

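Run:
```python
import cv2
im=cv2.imread("pics/w3.png")
cv2.imwrite("pics/w3c.png",cv2.resize(im[185:310,205:445],None,fx=3.3,fy=3.3,interpolation=cv2.INTER_CUBIC))
```

```text
(no output)
```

View pics/w3c.png

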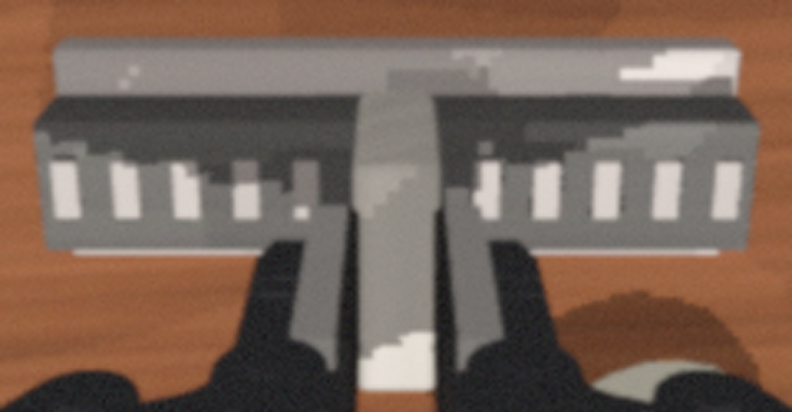

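Run:
```python
from h import *
s=dict(position=[0,0,0],tool_rot=np.diag([-1.,1,-1]))  # tool frame: x_w=-x_t
def q(l,z): return np.array([px("wrist",*crop(u,v,3.3,205,185),z,s) for u,v in l])
B=q([(36,130),(758,128),(747,248),(45,249)],-.0044)
F=q([(55,41),(741,41)],-.0184)
print(B,B.mean(0),[np.linalg.norm(B[i]-B[(i+1)%4])*1e3 for i in range(4)],"yaw",np.degrees(np.arctan2(*(B[1]+B[2]-B[0]-B[3])[[1,0]])))
print(F)
```

```text
[[-0.0104 -0.0596 -0.0044]
 [-0.0109  0.0589 -0.0044]
 [ 0.011   0.0592 -0.0044]
 [ 0.0113 -0.0602 -0.0044]] [ 0.0002 -0.0004 -0.0044] [np.float64(118.4759308515179), np.float64(21.87428788773447), np.float64(119.3728550919187), np.float64(21.71295708118497)] yaw 90.16926748022676
[[-0.0214 -0.0596 -0.0184]
 [-0.0215  0.0593 -0.0184]]
```

The die is level in the hand, about 0 mm off and 0.2° off in yaw, and weighs 4.6 N. Next I carry it above the bay.

Emit:
{"fn": "jog_arm", "kwargs": {"deltas": [0.001, 0.02, 0, 0, 0, -0.001, 1, 0.003, 0.06, 0, 0, 0, -0.003, 1, 0.0055, 0.11, 0, 0, 0, -0.0055, 1, 0.008, 0.16, 0, 0, 0, -0.008, 1, 0.0105, 0.21, 0, 0, 0, -0.0105, 1, 0.013, 0.26, 0, 0, 0, -0.013, 1, 0.0155, 0.31, 0, 0, 0, -0.0155, 1, 0.018, 0.36, 0, 0, 0, -0.018, 1, 0.02, 0.4, 0, 0, 0, -0.0205, 1, 0.022, 0.43, 0, 0, 0, -0.0231, 1, 0.0223, 0.443, 0, 0, 0, -0.0231, 1, 0.0223, 0.443, 0, 0, 0, -0.0231, 1]}}

```text
time_s: 5.55
position: [0.5834, 0.0317, 0.13]
tool_rot: [[-1.0, -0.018, -0.002], [-0.018, 1.0, 0.001], [0.002, 0.001, -1.0]]
ft_force: [-0.2, -0.5, -3.6]
grip_width: 0.0102
```

Emit:
{"fn": "jog_arm", "kwargs": {"deltas": [0, 0, 0, 0, 0, 0, 1, 0, 0, 0, 0, 0, 0, 1, 0, 0, 0, 0, 0, 0, 1]}}

```text
time_s: 5.8
position: [0.5841, 0.028, 0.1305]
tool_rot: [[-1.0, -0.013, -0.0], [-0.013, 1.0, -0.0], [0.0, -0.0, -1.0]]
ft_force: [-0.1, 0.1, -5.4]
grip_width: 0.0102
```

Run:
```python
from h import *
s=env.observe(); print(s["position"],s["tool_rot"],s["ft_force"],s["wrist_torque"],s["grip_width"])
im=eyes.get_image("wrist"); cv2.imwrite("pics/w4.png",im[:,:,::-1])
s=env.observe(); print(s["position"],s["tool_rot"])
```

```text
[0.5841 0.028  0.1305] [[-0.9999 -0.0132 -0.0004]
 [-0.0132  0.9999 -0.0002]
 [ 0.0004 -0.0002 -1.    ]] [-0.0787  0.1348 -5.4089] [-0.0961 -0.0058  0.0148] 0.01019508427943634
[0.5841 0.0281 0.1306] [[-0.9999 -0.0131 -0.0003]
 [-0.0131  0.9999 -0.0001]
 [ 0.0003 -0.0001 -1.    ]]
```

View pics/w4.png

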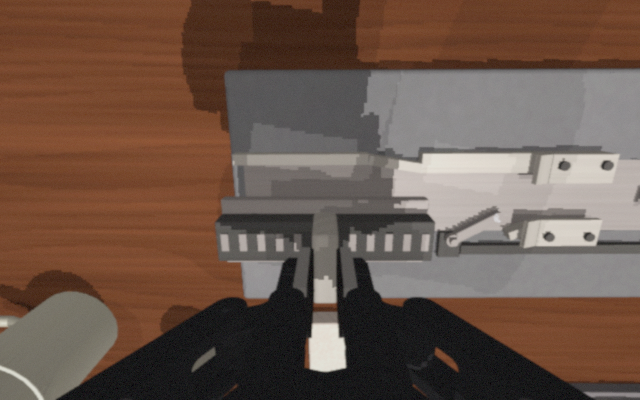

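Run:
```python
import cv2
im=cv2.imread("pics/w4.png")
cv2.imwrite("pics/w4a.png",cv2.resize(im[55:310,420:640],None,fx=3,fy=2.35,interpolation=cv2.INTER_CUBIC)) if 0 else cv2.imwrite("pics/w4a.png",cv2.resize(im[135:265,395:635],None,fx=3.3,fy=3.3,interpolation=cv2.INTER_CUBIC))
cv2.imwrite("pics/w4b.png",cv2.resize(im[60:205,215:425],None,fx=3.5,fy=3.5,interpolation=cv2.INTER_CUBIC))
```

```text
(no output)
```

View pics/w4a.png

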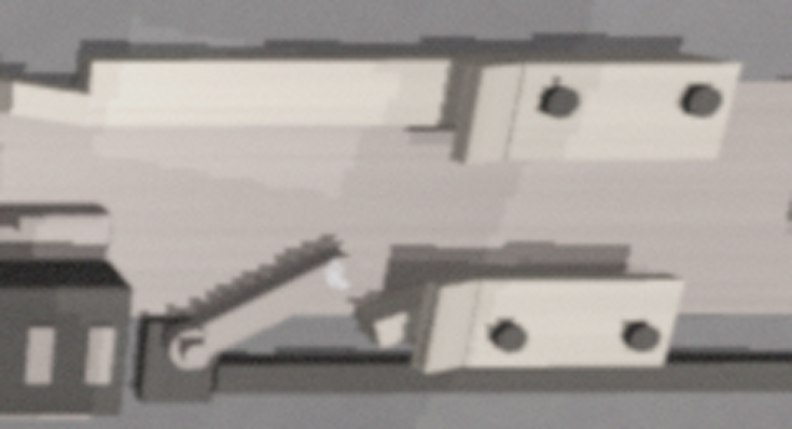

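View pics/w4b.png

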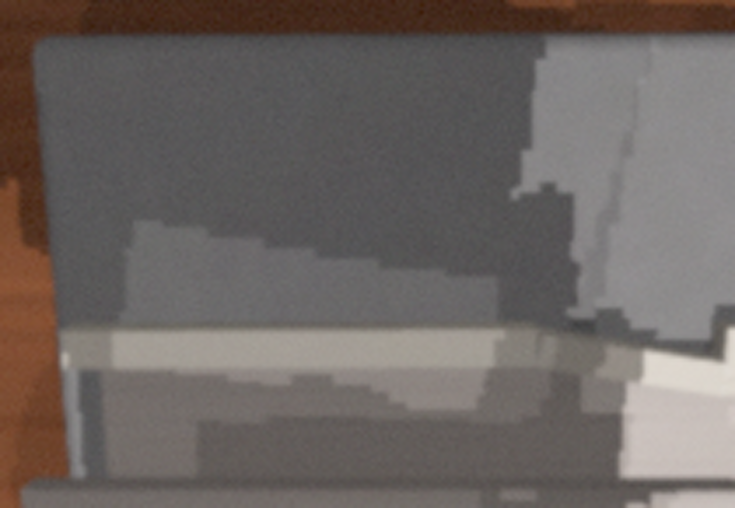

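Run:
```python
from h import *
s=dict(position=[0.5841,0.028,0.1305],tool_rot=Ro.from_euler('z',.75,degrees=True).as_matrix()@np.diag([-1.,1,-1]))
A=lambda u,v,z: px("wrist",*crop(u,v,3.3,395,135),z,s)
B=lambda u,v,z: px("wrist",*crop(u,v,3.5,215,60),z,s)
for n,p in [("rlip in",A(508,161,.0555)),("rlip in far",A(718,158,.0555)),("flip in",A(475,280,.0555)),("flip in far",A(683,278,.0555)),("rlip near top edge",A(523,63,.0555)),("rlip far",A(740,63,.0555)),
 ("chan wall in",A(95,127,.0505)),("chan in2",A(450,125,.0505)),("bay wall in",B(110,369,.0505)),("bay wall in2",B(490,367,.0505)),("corner",B(38,40,.04)),("edge right",B(730,35,.04)),("left edge",B(62,325,.04)),("far base edge",px("wrist",300,298,.04,s)),("far",px("wrist",600,297,.04,s)),("far lower left",px("wrist",244,297,.04,s))]:
  # punch frame
  o=np.array([.5825,.1066]);d=np.array([-.0148,.9999]);e=np.array([.9999,.0148])
  print(n,p,"punch",(p[:2]-o)@e*1e3,(p[:2]-o)@d*1e3)
```

```text
rlip in [0.567  0.193  0.0555] punch -14.230801001908874 86.57370045940624
rlip in far [0.5656 0.2398 0.0555] punch -14.878381390040168 133.47771623774665
flip in [0.5955 0.1914 0.0555] punch 14.24986679152157 84.64485324212676
flip in far [0.5943 0.2396 0.0555] punch 13.80378720221188 132.77559220653143
rlip near top edge [0.5449 0.1915 0.0555] punch -36.29139706669049 85.41113886849678
rlip far [0.5443 0.2388 0.0555] punch -36.24662362677043 132.7552645855094
chan wall in [0.5616 0.1011 0.0505] punch -20.96988896585132 -5.178807184096947
chan in2 [0.56   0.1815 0.0505] punch -21.35534634174269 75.20293015290464
bay wall in [ 0.5573 -0.0312  0.0505] punch -27.216390428635037 -137.37271158894646
bay wall in2 [0.5558 0.0494 0.0505] punch -27.56940504739298 -56.80070263914516
corner [ 0.4916 -0.0444  0.04  ] punch -93.08454371091773 -149.66211466464745
edge right [0.4887 0.0964 0.04  ] punch -93.91293803021605 -8.803457978390329
left edge [ 0.5499 -0.0436  0.04  ] punch -34.86016434343021 -149.67426057377585
far base edge [0.6778 0.0071 0.04  ] punch 93.82469362488847 -100.88814164878755
far [0.6732 0.2713 0.04  ] punch 93.10235907426232 163.34777321232414
far lower left [ 0.6775 -0.0422  0.04  ] punch 92.75268059208106 -150.16352509295515
```

The wrist view agrees with my punch pose. The lip gap is centred within 0.3 mm, the channel wall is at -21.2 mm and the bay wall at -27.4 mm, with yaw about 1.0°. Now I lower the die.

Emit:
{"fn": "jog_arm", "kwargs": {"deltas": [-0.0003, 0, 0.015, 0, 0, 0, 1, -0.0003, 0, 0.035, 0, 0, 0, 1, -0.0003, 0, 0.055, 0, 0, 0, 1, -0.0003, 0, 0.068, 0, 0, 0, 1, -0.0003, 0, 0.076, 0, 0, 0, 1, -0.0003, 0, 0.08, 0, 0, 0, 1, -0.0003, 0, 0.082, 0, 0, 0, 1, -0.0003, 0, 0.084, 0, 0, 0, 1, -0.0003, 0, 0.085, 0, 0, 0, 1, -0.0003, 0, 0.086, 0, 0, 0, 1, -0.0003, 0, 0.086, 0, 0, 0, 1, -0.0003, 0, 0.086, 0, 0, 0, 1]}}

```text
time_s: 6.85
position: [0.5844, 0.0293, 0.0665]
tool_rot: [[-1.0, -0.015, 0.0], [-0.015, 1.0, -0.0], [-0.0, -0.0, -1.0]]
ft_force: [0.1, -0.1, -3.6]
grip_width: 0.0103
```

Run:
```python
from h import *
s=env.observe(); print(s["time_s"],s["position"],s["tool_rot"],s["ft_force"],s["wrist_torque"],s["grip_width"])
im=eyes.get_image("wrist"); cv2.imwrite("pics/w5.png",im[:,:,::-1])
```

```text
6.85 [0.5844 0.0293 0.0665] [[-0.9999 -0.0148  0.0005]
 [-0.0148  0.9999 -0.0001]
 [-0.0005 -0.0001 -1.    ]] [ 0.069  -0.1386 -3.6248] [ 0.007  -0.0373 -0.0343] 0.01027661771689308
```

View pics/w5.png

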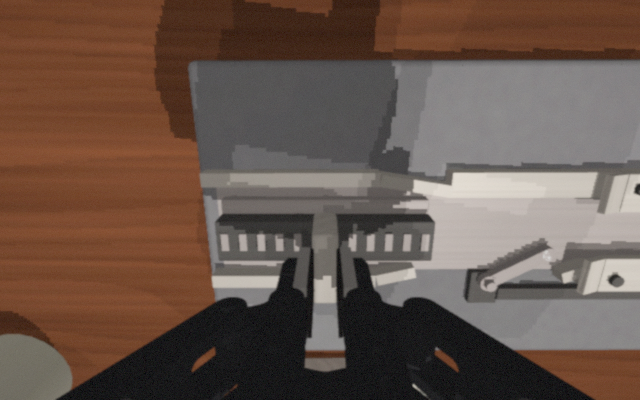

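The die is inside the bay walls and almost touching the floor. I'll ease it down.

Emit:
{"fn": "jog_arm", "kwargs": {"deltas": [0, 0, 0.0006, 0, 0, 0, 1, 0, 0, 0.001, 0, 0, 0, 1, 0, 0, 0.001, 0, 0, 0, 1]}}

```text
time_s: 7.15
position: [0.5845, 0.0293, 0.0664]
tool_rot: [[-1.0, -0.015, 0.001], [-0.015, 1.0, -0.0], [-0.001, -0.0, -1.0]]
ft_force: [-2.8, -0.1, 5.7]
grip_width: 0.0102
```

Emit:
{"fn": "jog_arm", "kwargs": {"deltas": [0, 0, -0.0006, 0, 0, 0, 1, 0.0001, 0.004, -0.0006, 0, 0, 0, 1, 0.0002, 0.009, -0.0006, 0, 0, 0, 1, 0.0003, 0.014, -0.0006, 0, 0, 0, 1, 0.0004, 0.019, -0.0006, 0, 0, 0, 1, 0.0005, 0.024, -0.0006, 0, 0, 0, 1, 0.0006, 0.029, -0.0006, 0, 0, 0, 1, 0.0007, 0.034, -0.0006, 0, 0, 0, 1, 0.0007, 0.04, -0.0006, 0, 0, 0, 1, 0.0007, 0.046, -0.0006, 0, 0, 0, 1, 0.0008, 0.05, -0.0006, 0, 0, 0, 1, 0.0008, 0.0533, -0.0006, 0, 0, 0, 1]}}

```text
time_s: 8.15
position: [0.5834, 0.0695, 0.0664]
tool_rot: [[-1.0, -0.015, 0.001], [-0.015, 1.0, -0.001], [-0.001, -0.001, -1.0]]
ft_force: [-0.6, -5.3, 5.4]
grip_width: 0.0103
```

Run:
```python
from h import *
s=env.observe(); print(s["time_s"],s["position"],s["tool_rot"],s["ft_force"],s["wrist_torque"],s["grip_width"])
im=eyes.get_image("wrist"); cv2.imwrite("pics/w6.png",im[:,:,::-1])
cv2.imwrite("pics/w6c.png",cv2.resize(im[150:310,205:565,::-1],None,fx=2.2,fy=2.2,interpolation=cv2.INTER_CUBIC))
```

```text
8.15 [0.5834 0.0695 0.0664] [[-0.9999 -0.0151  0.001 ]
 [-0.0151  0.9999 -0.0006]
 [-0.001  -0.0006 -1.    ]] [-0.6369 -5.3035  5.4063] [-0.8941 -0.013   0.0098] 0.010251514278404436
```

View pics/w6c.png

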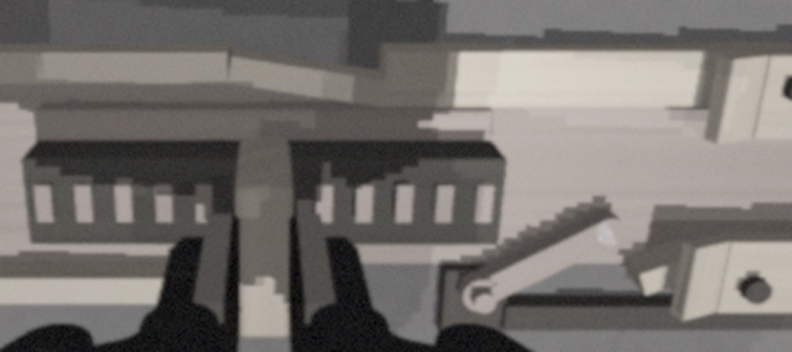

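Emit:
{"fn": "jog_arm", "kwargs": {"deltas": [0, 0.003, -0.0006, 0, 0, 0, 1, 0, 0.01, -0.0006, 0, 0, 0, 1, 0.0001, 0.017, -0.0006, 0, 0, 0, 1, 0.0001, 0.024, -0.0006, 0, 0, 0, 1, 0.0002, 0.031, -0.0006, 0, 0, 0, 1, 0.0002, 0.038, -0.0006, 0, 0, 0, 1, 0.0003, 0.045, -0.0006, 0, 0, 0, 1, 0.0003, 0.053, -0.0006, 0, 0, 0, 1, 0.0003, 0.061, -0.0006, 0, 0, 0, 1, 0.0003, 0.068, -0.0006, 0, 0, 0, 1, 0.0003, 0.075, -0.0006, 0, 0, 0, 1, 0.0003, 0.08, -0.0006, 0, 0, 0, 1]}}

```text
time_s: 9.2
position: [0.5813, 0.1297, 0.0664]
tool_rot: [[-1.0, -0.015, -0.002], [-0.015, 1.0, -0.001], [0.002, -0.001, -1.0]]
ft_force: [-3.5, -4.7, 5.2]
grip_width: 0.0102
```

Run:
```python
from h import *
s=env.observe(); print(s["time_s"],s["position"],s["tool_rot"],s["ft_force"],s["wrist_torque"],s["grip_width"])
im=eyes.get_image("wrist"); cv2.imwrite("pics/w7.png",im[:,:,::-1])
cv2.imwrite("pics/w7c.png",cv2.resize(im[150:310,205:565,::-1],None,fx=2.2,fy=2.2,interpolation=cv2.INTER_CUBIC))
```

```text
9.2 [0.5813 0.1297 0.0664] [[-0.9999 -0.0154 -0.0016]
 [-0.0154  0.9999 -0.0008]
 [ 0.0016 -0.0008 -1.    ]] [-3.452  -4.6768  5.2228] [-1.1121  0.4025  0.0191] 0.010167286328029745
```

View pics/w7c.png

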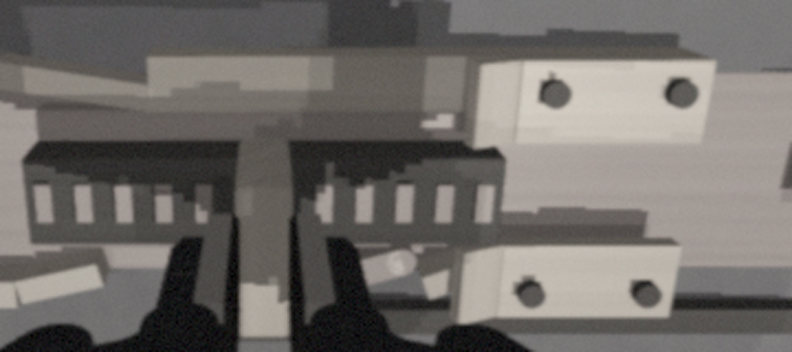

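The front of the die is entering between the lips and the pawl is already held aside by its flank. Forces are small. I'll continue another 37 mm.

Emit:
{"fn": "jog_arm", "kwargs": {"deltas": [0, 0.002, -0.0006, 0, 0, 0, 1, 0, 0.006, -0.0006, 0, 0, 0, 1, 0, 0.01, -0.0006, 0, 0, 0, 1, 0, 0.015, -0.0006, 0, 0, 0, 1, 0, 0.02, -0.0006, 0, 0, 0, 1, 0, 0.025, -0.0006, 0, 0, 0, 1, 0, 0.03, -0.0006, 0, 0, 0, 1, 0, 0.035, -0.0006, 0, 0, 0, 1, 0, 0.04, -0.0006, 0, 0, 0, 1, 0, 0.044, -0.0006, 0, 0, 0, 1, 0, 0.047, -0.0006, 0, 0, 0, 1, 0, 0.049, -0.0006, 0, 0, 0, 1]}}

```text
time_s: 10.25
position: [0.5807, 0.1662, 0.0664]
tool_rot: [[-1.0, -0.015, -0.002], [-0.015, 1.0, -0.0], [0.002, -0.0, -1.0]]
ft_force: [-2.7, -4.3, 0.5]
grip_width: 0.0102
```

Run:
```python
from h import *
s=env.observe(); print(s["time_s"],s["position"],s["tool_rot"],s["ft_force"],s["wrist_torque"],s["grip_width"])
o=np.array([.5825,.1066]);d=np.array([-.0175,.9998]);print((s["position"][:2]-o)@d*1e3)
im=eyes.get_image("wrist"); cv2.imwrite("pics/w8.png",im[:,:,::-1])
cv2.imwrite("pics/w8c.png",cv2.resize(im[150:310,205:565,::-1],None,fx=2.2,fy=2.2,interpolation=cv2.INTER_CUBIC))
im=eyes.get_image("top"); cv2.imwrite("pics/t8.png",cv2.resize(im[140:270,115:345,::-1],None,fx=3.4,fy=3.4,interpolation=cv2.INTER_CUBIC))
```

```text
10.25 [0.5807 0.1662 0.0664] [[-0.9999 -0.0148 -0.0019]
 [-0.0148  0.9999 -0.0003]
 [ 0.0019 -0.0003 -1.    ]] [-2.7322 -4.3249  0.5282] [-0.8424  0.3504 -0.0187] 0.010156826199819393
59.64633828853478
```

View pics/w8c.png

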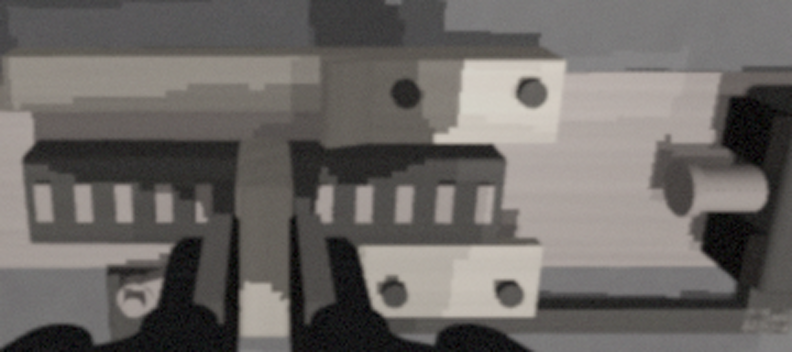

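View pics/t8.png

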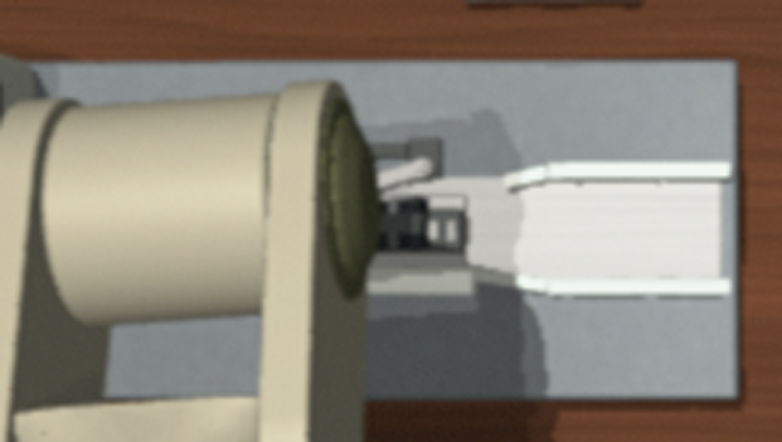

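Run:
```python
from h import *
s=dict(position=[.5807,.1662,.0664],tool_rot=Ro.from_euler('z',.85,degrees=True).as_matrix()@np.diag([-1.,1,-1]))
o=np.array([.5825,.1066]);d=np.array([-.0175,.9998]);e=np.array([.9998,.0175])
def P(name,u,v,f,u0,v0,z):
  p=px(name,*crop(u,v,f,u0,v0),z,s);print(name,u,v,"punch mm",(p[:2]-o)@e*1e3,(p[:2]-o)@d*1e3)
P("wrist",505,160,2.2,205,150,.062)
for z in (.045,.05,.055): P("wrist",680,188,2.2,205,150,z)
for z in (.062,): P("wrist",770,120,2.2,205,150,z)
P("wrist",135,298,2.2,205,150,.055)
# initial top pic: pawl tip, pin, plunger face
for u,v in [(366,210),(428,160),(163,230),(136,230)]: P("top",u,v,3.4,115,140,.05)
# w4 pawl tip
s=dict(position=[0.5841,0.028,0.1305],tool_rot=Ro.from_euler('z',.75,degrees=True).as_matrix()@np.diag([-1.,1,-1]))
P("wrist",345,270,3.3,395,135,.05);P("wrist",190,347,3.3,395,135,.05)
```

```text
wrist 505 160 punch mm -12.083466100542118 118.45597016508209
wrist 680 188 punch mm 2.86598274833401 173.1850528101326
wrist 680 188 punch mm 0.6902667738002646 170.1154680358265
wrist 680 188 punch mm -1.4854492007335918 167.04588326152043
wrist 770 120 punch mm -22.309977345973685 181.49476010947598
wrist 135 298 punch mm 30.73224524592853 23.97515084419753
top 366 210 punch mm 10.98391099725706 55.47819814415522
top 428 160 punch mm 38.594339912973105 21.35639733973006
top 163 230 punch mm 0.23976598878253963 167.7871304817142
top 136 230 punch mm 0.28176820974943156 182.75048566764724
wrist 345 270 punch mm 13.93585185808791 57.124527554403016
wrist 190 347 punch mm 33.64450198965117 22.666277119834476
```

The plunger face is at about y=168 to 170, so it meets the die near 108 to 110. The stop face is at about 183, which puts the catch near 120. I'll move 45 mm now to y≈105 and then creep.

Emit:
{"fn": "jog_arm", "kwargs": {"deltas": [0, 0.003, 0, 0, 0, 0, 1, 0, 0.008, 0, 0, 0, 0, 1, 0, 0.014, 0, 0, 0, 0, 1, 0.0001, 0.02, 0, 0, 0, 0, 1, 0.0001, 0.026, 0, 0, 0, 0, 1, 0.0001, 0.032, 0, 0, 0, 0, 1, 0.0001, 0.038, 0, 0, 0, 0, 1, 0.0001, 0.044, 0, 0, 0, 0, 1, 0.0002, 0.05, 0, 0, 0, 0, 1, 0.0002, 0.055, 0, 0, 0, 0, 1, 0.0002, 0.058, 0, 0, 0, 0, 1, 0.0002, 0.06, 0, 0, 0, 0, 1]}}

```text
time_s: 11.35
position: [0.5804, 0.2115, 0.0667]
tool_rot: [[-1.0, -0.015, -0.0], [-0.015, 1.0, 0.0], [0.0, 0.0, -1.0]]
ft_force: [-1.8, -1.6, -2.8]
grip_width: 0.0101
```

Run:
```python
from h import *
s=env.observe(); print(s["time_s"],s["position"],s["tool_rot"],s["ft_force"],s["wrist_torque"],s["grip_width"])
o=np.array([.5825,.1066]);d=np.array([-.0175,.9998]);print((s["position"][:2]-o)@d*1e3)
im=eyes.get_image("wrist"); cv2.imwrite("pics/w9.png",im[:,:,::-1])
cv2.imwrite("pics/w9c.png",cv2.resize(im[150:310,165:525,::-1],None,fx=2.2,fy=2.2,interpolation=cv2.INTER_CUBIC))
```

```text
11.35 [0.5804 0.2115 0.0667] [[-0.9999 -0.0151 -0.0005]
 [-0.0151  0.9999  0.0001]
 [ 0.0005  0.0001 -1.    ]] [-1.8164 -1.5674 -2.8367] [-0.4537  0.4266 -0.1085] 0.010107324890950125
104.874824327332
```

View pics/w9c.png

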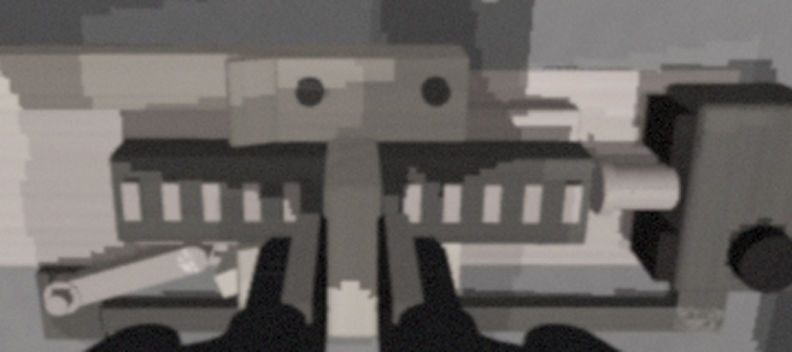

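Emit:
{"fn": "jog_arm", "kwargs": {"deltas": [0, 0.001, 0, 0, 0, 0, 1, 0, 0.0022, 0, 0, 0, 0, 1, 0, 0.0034, 0, 0, 0, 0, 1, 0, 0.0046, 0, 0, 0, 0, 1, 0, 0.0058, 0, 0, 0, 0, 1, 0, 0.007, 0, 0, 0, 0, 1, 0, 0.008, 0, 0, 0, 0, 1, 0, 0.009, 0, 0, 0, 0, 1, 0, 0.01, 0, 0, 0, 0, 1, 0, 0.011, 0, 0, 0, 0, 1, 0, 0.012, 0, 0, 0, 0, 1]}}

```text
time_s: 12.32
position: [0.5805, 0.2195, 0.067]
tool_rot: [[-1.0, -0.015, -0.0], [-0.015, 1.0, -0.001], [0.0, -0.001, -1.0]]
ft_force: [-3.0, -5.2, -1.4]
grip_width: 0.0105
```

Emit:
{"fn": "jog_arm", "kwargs": {"deltas": [0, 0.0008, 0, 0, 0, 0, 1, 0, 0.0016, 0, 0, 0, 0, 1, 0, 0.0024, 0, 0, 0, 0, 1, 0, 0.0032, 0, 0, 0, 0, 1, 0, 0.004, 0, 0, 0, 0, 1]}}

```text
time_s: 12.73
position: [0.5805, 0.2223, 0.0671]
tool_rot: [[-1.0, -0.015, -0.0], [-0.015, 1.0, -0.001], [0.0, -0.001, -1.0]]
ft_force: [-2.5, -5.8, -0.2]
grip_width: 0.0106
```

Run:
```python
from h import *
s=env.observe(); print(s["time_s"],s["position"],s["ft_force"],s["wrist_torque"])
o=np.array([.5825,.1066]);d=np.array([-.0175,.9998]);print((s["position"][:2]-o)@d*1e3)
im=eyes.get_image("wrist"); cv2.imwrite("pics/w10.png",im[:,:,::-1])
cv2.imwrite("pics/w10c.png",cv2.resize(im[190:310,165:345,::-1],None,fx=4.4,fy=4.4,interpolation=cv2.INTER_CUBIC))
```

```text
12.7333 [0.5805 0.2223 0.0671] [-2.5376 -5.8015 -0.1928] [-1.1774  0.639  -0.0956]
115.6757174874746
```

View pics/w10c.png

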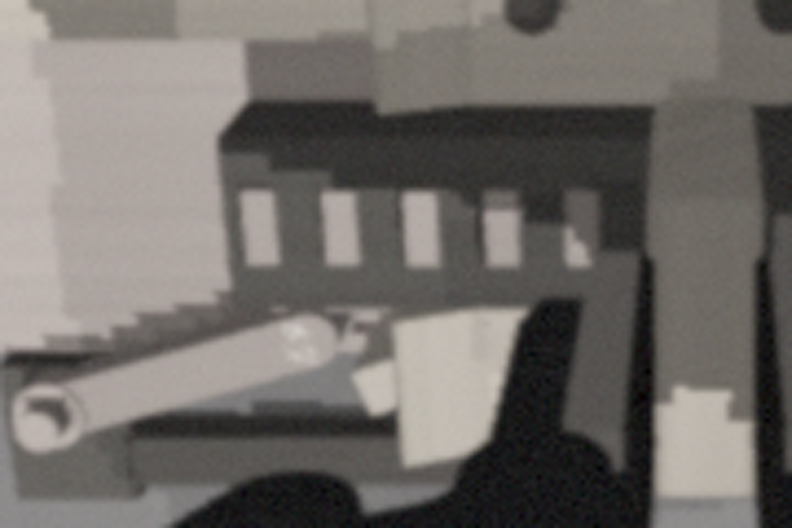

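Emit:
{"fn": "jog_arm", "kwargs": {"deltas": [0, 0.0008, 0, 0, 0, 0, 1, 0, 0.0016, 0, 0, 0, 0, 1, 0, 0.0024, 0, 0, 0, 0, 1, 0, 0.0032, 0, 0, 0, 0, 1, 0, 0.004, 0, 0, 0, 0, 1]}}

```text
time_s: 13.2
position: [0.5805, 0.225, 0.0672]
tool_rot: [[-1.0, -0.015, -0.0], [-0.015, 1.0, -0.002], [0.0, -0.002, -1.0]]
ft_force: [-2.4, -7.8, -1.0]
grip_width: 0.0099
```

Run:
```python
from h import *
s=env.observe(); print(s["time_s"],s["position"],s["ft_force"],s["wrist_torque"])
o=np.array([.5825,.1066]);d=np.array([-.0175,.9998]);print((s["position"][:2]-o)@d*1e3)
im=eyes.get_image("wrist"); cv2.imwrite("pics/w11.png",im[:,:,::-1])
cv2.imwrite("pics/w11c.png",cv2.resize(im[150:310,165:525,::-1],None,fx=2.2,fy=2.2,interpolation=cv2.INTER_CUBIC))
```

```text
13.2 [0.5805 0.225  0.0672] [-2.4068 -7.7829 -0.9777] [-1.2708  0.6292 -0.1134]
118.41391849600295
```

View pics/w11c.png

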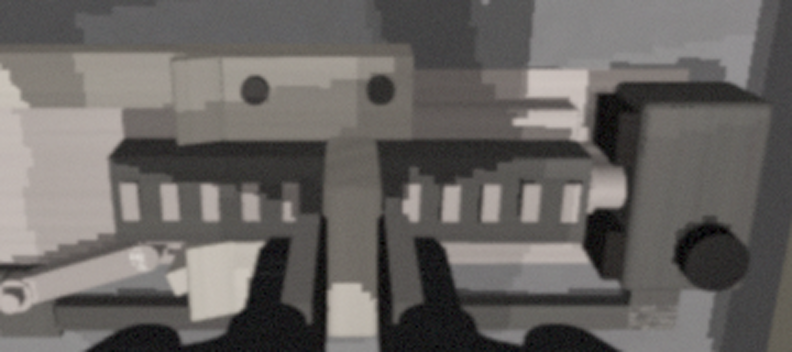

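Emit:
{"fn": "jog_arm", "kwargs": {"deltas": [0, 0.0007, 0, 0, 0, 0, 1, 0, 0.0014, 0, 0, 0, 0, 1, 0, 0.0014, 0, 0, 0, 0, 1]}}

```text
time_s: 13.5
position: [0.5805, 0.2261, 0.0672]
tool_rot: [[-1.0, -0.015, -0.0], [-0.015, 1.0, -0.002], [0.0, -0.002, -1.0]]
ft_force: [-2.3, -7.1, 0.0]
grip_width: 0.0103
```

Emit:
{"fn": "jog_arm", "kwargs": {"deltas": [0, 0.0007, 0, 0, 0, 0, 1, 0, 0.0014, 0, 0, 0, 0, 1, 0, 0.0014, 0, 0, 0, 0, 1]}}

```text
time_s: 13.75
position: [0.5804, 0.2271, 0.0672]
tool_rot: [[-1.0, -0.015, -0.0], [-0.015, 1.0, -0.002], [0.0, -0.002, -1.0]]
ft_force: [-3.4, -8.0, 0.9]
grip_width: 0.0101
```

Run:
```python
from h import *
s=env.observe(); print(s["time_s"],s["position"],s["ft_force"],s["wrist_torque"])
o=np.array([.5825,.1066]);d=np.array([-.0175,.9998]);print((s["position"][:2]-o)@d*1e3)
im=eyes.get_image("wrist"); cv2.imwrite("pics/w12.png",im[:,:,::-1])
cv2.imwrite("pics/w12c.png",cv2.resize(im[150:310,155:515,::-1],None,fx=2.2,fy=2.2,interpolation=cv2.INTER_CUBIC))
```

```text
13.75 [0.5804 0.2271 0.0672] [-3.4455 -8.0439  0.887 ] [-1.3842  0.5827 -0.1105]
120.47046928697937
```

View pics/w12c.png

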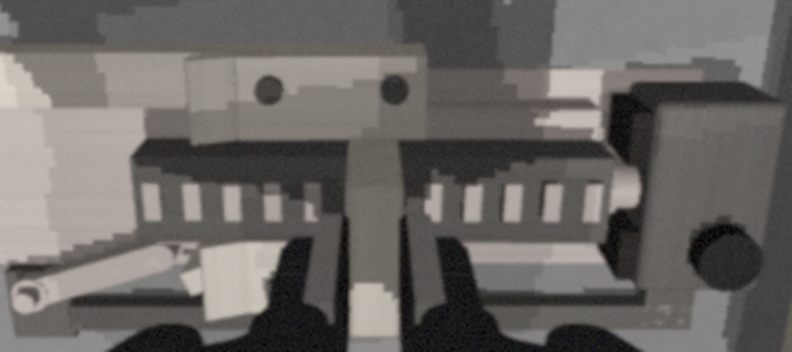

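Emit:
{"fn": "jog_arm", "kwargs": {"deltas": [0, 0.0007, 0, 0, 0, 0, 1, 0, 0.0014, 0, 0, 0, 0, 1, 0, 0.0014, 0, 0, 0, 0, 1]}}

```text
time_s: 14.05
position: [0.5804, 0.2281, 0.0672]
tool_rot: [[-1.0, -0.015, -0.0], [-0.015, 1.0, -0.002], [0.0, -0.002, -1.0]]
ft_force: [-3.0, -7.3, -0.0]
grip_width: 0.01
```

Emit:
{"fn": "jog_arm", "kwargs": {"deltas": [0, 0.0007, 0, 0, 0, 0, 1, 0, 0.0014, 0, 0, 0, 0, 1, 0, 0.0014, 0, 0, 0, 0, 1]}}

```text
time_s: 14.3
position: [0.5804, 0.2292, 0.0672]
tool_rot: [[-1.0, -0.015, -0.0], [-0.015, 1.0, -0.002], [0.0, -0.002, -1.0]]
ft_force: [-2.8, -7.0, -0.1]
grip_width: 0.0099
```

Run:
```python
from h import *
s=env.observe(); print(s["time_s"],s["position"],s["ft_force"],s["wrist_torque"])
o=np.array([.5825,.1066]);d=np.array([-.0175,.9998]);print((s["position"][:2]-o)@d*1e3)
im=eyes.get_image("wrist"); cv2.imwrite("pics/w13.png",im[:,:,::-1])
cv2.imwrite("pics/w13c.png",cv2.resize(im[190:310,155:335,::-1],None,fx=4.4,fy=4.4,interpolation=cv2.INTER_CUBIC))
```

```text
14.3 [0.5804 0.2292 0.0672] [-2.785  -6.9882 -0.0741] [-1.2914  0.6606 -0.1082]
122.6421464755898
```

View pics/w13c.png

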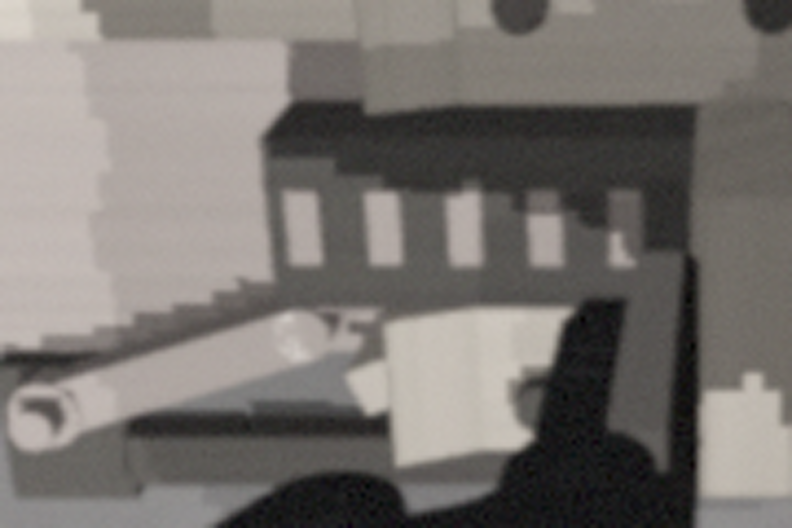

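Emit:
{"fn": "jog_arm", "kwargs": {"deltas": [0, 0.0007, 0, 0, 0, 0, 1, 0, 0.0014, 0, 0, 0, 0, 1, 0, 0.0014, 0, 0, 0, 0, 1]}}

```text
time_s: 14.6
position: [0.5808, 0.2305, 0.0672]
tool_rot: [[-1.0, -0.015, 0.001], [-0.015, 1.0, -0.001], [-0.001, -0.001, -1.0]]
ft_force: [-2.2, -7.2, -2.5]
grip_width: 0.0102
```

Emit:
{"fn": "jog_arm", "kwargs": {"deltas": [0, 0.0007, 0, 0, 0, 0, 1, 0, 0.0013, 0, 0, 0, 0, 1, 0, 0.0013, 0, 0, 0, 0, 1]}}

```text
time_s: 14.85
position: [0.5809, 0.2311, 0.0673]
tool_rot: [[-1.0, -0.015, 0.001], [-0.015, 1.0, -0.002], [-0.001, -0.002, -1.0]]
ft_force: [-1.9, -7.1, -1.1]
grip_width: 0.0103
```

Run:
```python
from h import *
s=env.observe(); print(s["time_s"],s["position"],s["ft_force"],s["wrist_torque"])
o=np.array([.5825,.1066]);d=np.array([-.0175,.9998]);print((s["position"][:2]-o)@d*1e3)
im=eyes.get_image("wrist"); cv2.imwrite("pics/w14.png",im[:,:,::-1])
cv2.imwrite("pics/w14c.png",cv2.resize(im[190:310,155:335,::-1],None,fx=4.4,fy=4.4,interpolation=cv2.INTER_CUBIC))
```

```text
14.85 [0.5809 0.2311 0.0673] [-1.9241 -7.147  -1.0559] [-1.4761  0.2476  0.0925]
124.46934583610097
```

View pics/w14c.png

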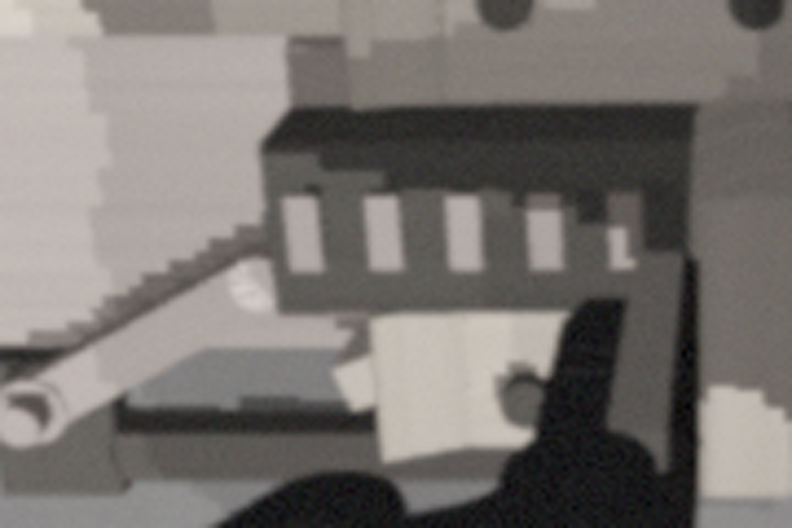

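The pawl has snapped in: its tip at crop (255,285) is now behind the die's tail at (272), in the channel, and the arm jumped +0.4 mm in x as it happened. Pushing stops here. I'll ease back about 1 mm so the pawl takes the load, then look again.

Emit:
{"fn": "jog_arm", "kwargs": {"deltas": [0, -0.0005, 0, 0, 0, 0, 1, 0, -0.001, 0, 0, 0, 0, 1, 0, -0.0015, 0, 0, 0, 0, 1, 0, -0.0015, 0, 0, 0, 0, 1]}}

```text
time_s: 15.23
position: [0.5808, 0.2302, 0.0672]
tool_rot: [[-1.0, -0.015, 0.001], [-0.015, 1.0, -0.001], [-0.001, -0.001, -1.0]]
ft_force: [-1.9, -5.9, -1.4]
grip_width: 0.0104
```

Run:
```python
from h import *
s=env.observe(); print(s["time_s"],s["position"],s["ft_force"],s["wrist_torque"])
o=np.array([.5825,.1066]);d=np.array([-.0175,.9998]);print((s["position"][:2]-o)@d*1e3)
im=eyes.get_image("wrist"); cv2.imwrite("pics/w15.png",im[:,:,::-1])
cv2.imwrite("pics/w15c.png",cv2.resize(im[150:310,155:515,::-1],None,fx=2.2,fy=2.2,interpolation=cv2.INTER_CUBIC))
```

```text
15.2333 [0.5808 0.2302 0.0672] [-1.8862 -5.8941 -1.3783] [-1.1347  0.2715  0.0329]
123.6281182436681
```

View pics/w15c.png

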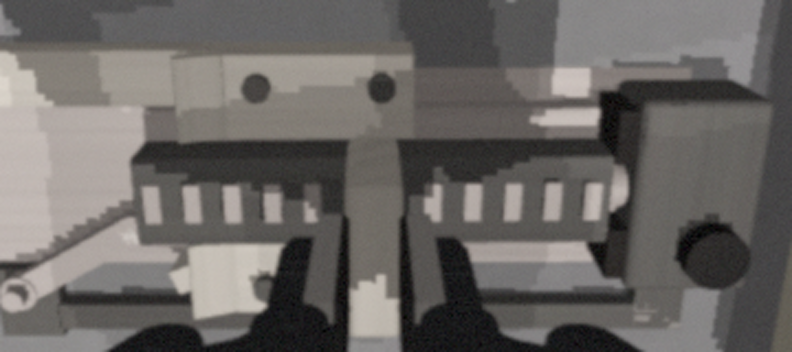

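The pawl sits behind the tail and there is a gap before the stop. Now I release.

Emit:
{"fn": "jog_arm", "kwargs": {"deltas": [0, 0, 0, 0, 0, 0, 0.6, 0, 0, 0, 0, 0, 0, 0.4, 0, 0, 0, 0, 0, 0, 0.2, 0, 0, 0, 0, 0, 0, 0, 0, 0, 0, 0, 0, 0, 0, 0, 0, 0, 0, 0, 0, 0]}}

```text
time_s: 15.78
position: [0.5805, 0.2313, 0.067]
tool_rot: [[-1.0, -0.015, 0.001], [-0.015, 1.0, 0.0], [-0.001, 0.0, -1.0]]
ft_force: [1.1, 0.2, -0.5]
grip_width: 0.0428
```

Run:
```python
from h import *
s=env.observe(); print(s["time_s"],s["position"],s["ft_force"],s["wrist_torque"],s["grip_width"])
im=eyes.get_image("wrist"); cv2.imwrite("pics/w16.png",im[:,:,::-1])
cv2.imwrite("pics/w16c.png",cv2.resize(im[150:350,155:515,::-1],None,fx=2.2,fy=2.2,interpolation=cv2.INTER_CUBIC))
```

```text
15.7833 [0.5805 0.2313 0.067 ] [ 1.054   0.2346 -0.4515] [ 0.0419 -0.0168  0.0342] 0.04281061366478383
```

View pics/w16c.png

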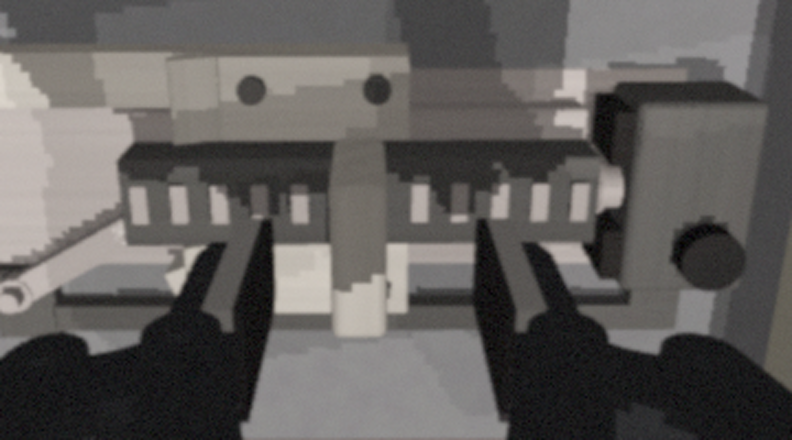

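Both fingers are clear and the die rests on the pawl. I'll retract upward.

Emit:
{"fn": "jog_arm", "kwargs": {"deltas": [0, 0, -0.01, 0, 0, 0, 0, 0, 0, -0.03, 0, 0, 0, 0, 0, 0, -0.06, 0, 0, 0, 0, 0, 0, -0.1, 0, 0, 0, 0, 0, 0, -0.14, 0, 0, 0, 0, 0, 0, -0.17, 0, 0, 0, 0, 0, 0, -0.18, 0, 0, 0, 0, 0, 0, -0.18, 0, 0, 0, 0, 0, 0, -0.18, 0, 0, 0, 0]}}

```text
time_s: 16.58
position: [0.58, 0.231, 0.201]
tool_rot: [[-1.0, -0.015, -0.001], [-0.015, 1.0, -0.0], [0.001, -0.0, -1.0]]
ft_force: [-0.6, 0.0, 0.3]
grip_width: 0.0429
```

Run:
```python
from h import *
s=env.observe(); print(s["time_s"],s["position"],s["ft_force"],s["grip_width"])
im=eyes.get_image("wrist"); cv2.imwrite("pics/w17.png",im[:,:,::-1])
cv2.imwrite("pics/w17c.png",cv2.resize(im[110:250,215:445,::-1],None,fx=3.4,fy=3.4,interpolation=cv2.INTER_CUBIC))
im=eyes.get_image("scene"); cv2.imwrite("pics/s17.png",im[:,:,::-1])
```

```text
16.5833 [0.58  0.231 0.201] [-0.6324  0.0405  0.2624] 0.04285833248117041
```

View pics/w17c.png

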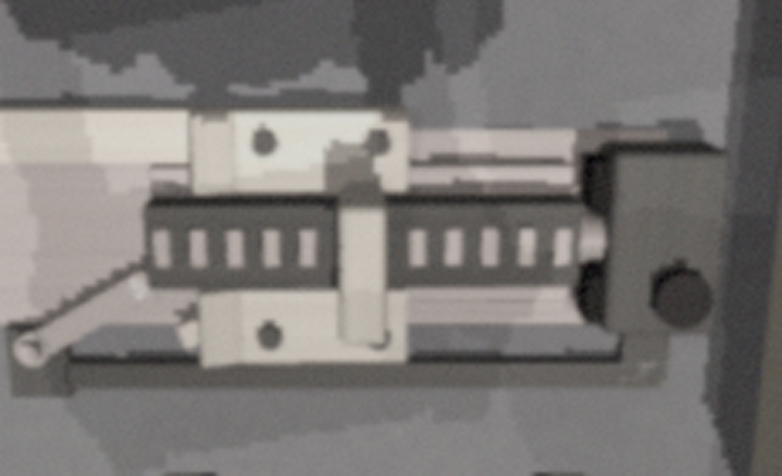

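View pics/s17.png

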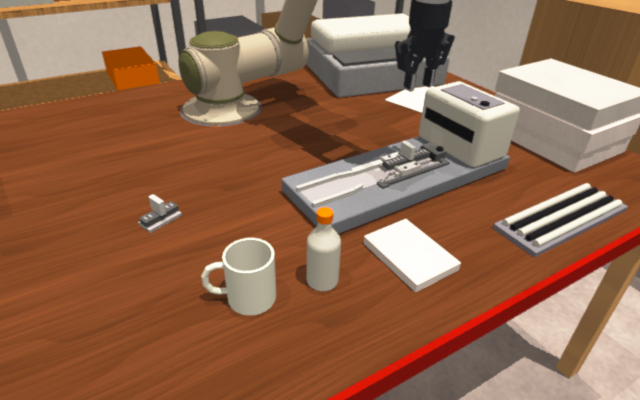

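After letting go, the pawl tip at crop (140,285) is still behind the die's tail at (150). The die lies under both lips and is clear of the end stop. The short die, mug, glue and pad are where they were. I'm handing in.

```bash
python3 -c "
from rig import close_job
print(close_job())"
```

```text
the job is handed in; nothing more can be done
None
```

I loaded the long die into the binding punch, and the pawl clicked in behind it and is holding it. The job was handed in at about 16.7 s of the 67 s allowed.

- **What I did:** I gripped the die by its tab and set it flat in the bay. I then slid it under the lips and crept forward in 1 mm steps until the pawl snapped in at about y = 123–124 on the punch. I backed off about 1 mm so the pawl took the load, opened the fingers and lifted straight up.
- **Forces:** The largest push reading was about 8 N at the wrist, against a 32 N ramming limit. Forces were read only at the end of each move, so short peaks in between would not show. The die did not reach the end stop.
- **Last checks:** With the gripper clear, the wrist picture shows the pawl tip behind the die's tail, the die under both lips and the stop clear. In the scene picture the short die, mug, glue and pad look unmoved. The wrist force read about zero.
- **What disagreed:**
  - My camera estimate put the catch near y = 120, but it came 3–4 mm later, still inside the stated range.
  - The gripper read about 10 mm on the 12 mm tab.
  - While sliding through the bay and early channel, the die pressed on the floor with about 10 N until I raised the hand slightly.

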